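# Weigh the bottle vase

### The job

Get the vase weighed on the counter scale: take the cup off the pan and set it down gently, upright, in the middle of the cork coaster; then, with the pan empty, press the scale's zero key fully down and let it up. Then slide the bottle vase from the wooden block across onto the middle of the scale's pan, without lifting it or tipping it, and leave it standing there. Leave the other pottery alone.

Things in the scene. Friction and masses are not known exactly. Their poses are not given: they have to be found in the camera images.
- scale: fixed grey counter scale. Origin: on the table under the pan's centre; z up, its -x side (towards the robot) is the console, its +y side adjoins the wooden block. Steel pan: flat square 180 x 180 mm, no rim, top 50 mm above the table. Console: 65 mm wide strip in front of the pan (x -155 to -90 mm), top 38 mm above the table, with a dark display that is only looked at.
- pan (a point): centre of the pan's top face, 50 mm above the table; axes as the scale's.
- zero_key_top (a point): centre of the top of the scale's zero key: a round black cap 26 mm in diameter at the -y end of the console, 60 mm above the table when up (pressed straight down); it stands 10 mm proud of a grey collar 42 mm in diameter.
- zero_key (a joint): travel of the zero key in m: 0 is up, 0.006 is fully down; a spring returns it, fully down takes about 5 N. More than 0.004 counts as pressed.
- riser: fixed wooden block on which the vase stands, 200 (x) x 190 (y) x 52 mm high; origin under its centre, axes parallel to the scale's. It lies on the scale's +y side with a 5 mm gap to the pan; its top is 2 mm higher than the pan, so the vase slides across and down that small step.
- vase: white porcelain bottle vase with a thin blue band, round, loose, about 0.6 kg, 128 mm high; origin: centre of its foot, z along its axis. Foot 84 mm in diameter; widest 116 mm at 36 mm above the foot (too wide to grasp there); above 74 mm it narrows to a neck 25 mm in diameter (100 to 118 mm up) with a lip 34 mm wide. Pushed at the belly it slides; pushed high up on the neck it may tip.
- cup: white straight-sided handleless porcelain cup that stands on the pan at the start: 58 mm outside diameter, 80 mm high, wall 4 mm, foot 50 mm in diameter, about 0.16 kg; origin: centre of its underside, z up out of its mouth.
- coaster: fixed round cork coaster, 100 mm in diameter and 5 mm thick, on one half of the dark wooden board; origin: centre of its underside, z up. The cup's underside belongs on its top, 5 mm above the origin.
- board: fixed dark wooden board, 230 (x) x 130 (y) x 15 mm; origin under its centre. Carries the coaster on one half of its length and a second cup on the other, 110 mm from centre to centre.
- cup_b: a second cup exactly like the first, standing on the board beside the coaster: a bystander, to be left alone; origin: centre of its underside.
- flask: bystander: white flask 60 mm wide, 112 mm high, on the table on the robot's side of the block; origin: centre of its underside.
- bud_vase: bystander: blue bud vase 54 mm wide, 95 mm high, on the table beyond the scale; origin: centre of its underside.
- dish: bystander: white dish 90 mm wide, 30 mm high, on the table beyond the scale; origin: centre of its underside.
- pot: bystander: terracotta lidded pot 92 mm wide, 82 mm high, on the table to the left (+y) of the block; origin: centre of its underside.
Not all that is in view belongs to the job. Leave any black or purple look-alike of the vase alone.

How it is judged:
On the way, in this order (a step that is already met when the one before it is completed fails the run):
1. the cup stands upright and let go in the middle of the coaster, while the vase is still off the pan (horizontal distance between cup and coaster below 0.022 m and z of cup in the frame of coaster between 0.002 and 0.008 m and angle between cup's own z axis and vertical below 0.08 rad and contact force between the fingers and cup below 0.1 N and linear speed of cup below 0.03 m/s and horizontal distance between vase and pan above 0.13 m), for 0.2 s.
2. the zero key is pressed down (more than 4 mm of its 6 mm) with the pan empty and the cup on the coaster (value of joint zero_key above 0.004 m and horizontal distance between vase and pan above 0.13 m and horizontal distance between cup and coaster below 0.022 m and z of cup in the frame of coaster between 0.002 and 0.008 m and angle between cup's own z axis and vertical below 0.08 rad), for 0.05 s.
3. the vase stands upright on the middle of the pan (horizontal distance between vase and pan below 0.03 m and angle between vase's own z axis and vertical below 0.08 rad and z of vase in the frame of pan between -0.004 and 0.004 m and linear speed of vase below 0.03 m/s and contact force between the fingers and vase below 0.1 N), for 0.2 s.
At the end, for the whole second after the job is handed in: The cup stands upright (within 0.08 rad) on the coaster, centre within 22 mm of the coaster's; the vase stands upright (within 0.08 rad) on the pan, centre within 30 mm of the pan's; both are at rest and let go, and the zero key is up again (all of step 3 and horizontal distance between cup and coaster below 0.022 m and z of cup in the frame of coaster between 0.002 and 0.008 m and angle between cup's own z axis and vertical below 0.08 rad and contact force between the fingers and cup below 0.1 N and linear speed of cup below 0.03 m/s and value of joint zero_key below 0.002 m); the robot touches nothing.
It fails at once if the vase tips by more than 0.26 rad (angle between vase's own z axis and vertical above 0.26 rad).
It fails at once if the vase is lifted more than 13 mm above the block (height (world z) of vase above 0.065 m).
It fails at once if the cup tips over (more than 0.8 rad) (angle between cup's own z axis and vertical above 0.8 rad).
It fails at once if the cup is let go away from the scale with its underside more than 20 mm above the coaster's top (dropped) (horizontal distance between cup and pan above 0.14 m and z of cup in the frame of coaster above 0.025 m and contact force between the fingers and cup below 0.01 N).
It fails at once if another piece of pottery is shifted by more than 30 mm or knocked over ((distance of cup_b from where it was at the start of the episode above 0.03 m or angle between cup_b's own z axis and vertical above 0.4 rad) or (distance of flask from where it was at the start of the episode above 0.03 m or angle between flask's own z axis and vertical above 0.4 rad) or (distance of bud_vase from where it was at the start of the episode above 0.03 m or angle between bud_vase's own z axis and vertical above 0.4 rad) or (distance of dish from where it was at the start of the episode above 0.03 m or angle between dish's own z axis and vertical above 0.4 rad) or (distance of pot from where it was at the start of the episode above 0.03 m or angle between pot's own z axis and vertical above 0.4 rad)).
It also fails if it takes over 67 s, if anything falls off the work surface, if the arm or the gripper's body presses on something with over 40 N, if the wrist force passes 120 N, or if a joint passes its speed limit or range.

### The arm

A 7-joint arm with a two-finger parallel gripper is mounted at the origin on the work surface. World frame = base frame: x ahead of the robot, y to its left, z up, the work surface at z = 0. Lengths are in m, angles in rad, forces in N, time in s.
With the tool pointing down it reaches from about 0.35 to 0.9 m from the base axis. Payload 8.1 kg.
Tool frame: the origin (TCP) lies on the centre line of the jaws, within the pads' length; the fingertips stand 11 mm ahead of it and the grasp point (between the pads) lies 8 mm behind it; x points along the fingers, y is the direction in which the jaws open and shut, and the axes are right-handed (so a half turn about x gives the same grasp; the last joint's range is limited). The gripper opens to 85 mm and grips with 20 to 120 N. Pads are 22 mm wide; open, the fingers measure 114 mm over their backs; the gripper's body (76 mm by 85 mm) begins 54 mm behind the grasp point. The pads swing forward as they close: fully open they stand 13 mm farther back than shut.
Start: joints at [-1.226, 0.434, 0.025, 1.573, -0.012, 1.134, -0.075], TCP at [0.271, 0.563, 0.242] pointing down, gripper open.
Joint ranges: [-2.62, 2.62], [-0.44, 2.09], [-1.27, 1.32], [0.08, 2.57], [-1.32, 4.46], [0.12, 2], [-2.74, 2.74]. Speed limits (rad/s): [2.22, 2.22, 3.01, 3.01, 3.14, 3.14, 3.14].

### API

Orientations are given as [roll, pitch, yaw] about the fixed x, y, z axes, in that order (R = Rz(yaw) Ry(pitch) Rx(roll)).
In Python, from workcell import ctrl gives the robot as it stands. The module is installed in compiled form; this text tells all that it offers.
- The arm moves only by the tool move_arm, never from a script. Its argument "plan" is a list of rows, each a list of 6 numbers: the shift along the world's x, y, z in cm, then the turn, a rotation vector about the world's x, y, z in degrees. A call has 1 to 12 rows; each row is the pose to reach, as a shift and turn from the pose commanded when the call began; what a row does not reach only later rows make up. A row lasts 1/8 s, in which the tool goes at most 62.5 mm and 10.7 degrees, less where a joint would pass 70% of its speed; a pose out of reach is approached as far as the arm can. A call with a gripper value outside its range is refused whole. "grip" is the opening in per cent of the stroke, from 0 (shut) to 100 (fully open), set as the call begins (left out, the last holds). The fingers move at their own pace and stop on an object; "squeeze" is the grip in N (left out, the last holds). Time passes only in rows, so rows that repeat a pose let the fingers close. It gives the time, the measured TCP pose, the force and the opening at its end, in the units of the state.
- ctrl.sense(): the state, without advancing time (a new reading comes with each control period).
- ctrl.read_camera(name): name is "side" or "top" or "wrist"; returns (picture, depth): 400x640x3 uint8, blue, green, red; 400x640 float32, m along the optical axis (not along the pixel's ray), 0 where there is no reading.
- ctrl.camera_model(name): a dict with "mtx" (3x3 intrinsics, pixels), "R" (3x3) and "t" (3): a world point X has camera coordinates R X + t. Camera axes: x right, y down, z forward; pixel columns grow to the right and rows downward; lengths in m; the calibration is good to about 2 mm. A picture is of the moment at which its call begins: read the wrist's pose just before it. camera_model takes no time and is no camera call; for the wrist camera it gives the pose at the moment of the call.
- ctrl.close_job(): hands the job in, once; it reports no verdict.
Trained networks look in the newest picture that a camera, given by its name, has taken for a name from the list of things; names that differ only in an ending like _2 or _b are one class to them, and where a whole thing is asked for, a point or a joint stands for the part that bears it (a point fixed in the world has none). Each returns a list of dicts, best first, with "confidence" (0 to 1); they miss things now and then, are a little off and sometimes report something else, mostly with a low value. They report only what shows in the picture. A call takes as long as a camera call. They do not tell look-alikes from the thing itself.
- ctrl.recognise(camera, query): "at" ([x, y, z] in m, in the coordinates of the camera as it stood for that picture, good to about 4 mm: the middle of the surface that is visible of it).
The state is a dict: "time": time; "joint_pos": joint angles; "qvel": joint speeds; "tau": joint torques, N m; "ee_pos": TCP position; "tcp_rot": TCP orientation; "contact_force": force on the tool from outside, world axes, zero at the start; "torque": the same for the moment, N m; "opening": finger opening in m.
Only numpy, scipy, OpenCV 4.12 (cv2) and the standard library are available. Lean on these libraries where they do the work, as an engineer would, in place of code of your own. Each camera call takes 0.05 s, during which the arm holds its last target. There are 200 camera calls.

## Working session

There is one attempt and no reset: what is moved stays moved. The work goes in short steps, Python scripts to look and compute and a tool call to move; the robot and the scene stay as the last step left them, time stands still between calls to the robot, and variables do not carry over. Pictures are saved under pics/ and viewed, about 8 in all and at most 12, crops included, and the job is handed in when it is done.

Besides the shell and the picture viewer there is one more tool, called in YAML: its name, and indented under it one key for each argument. move_arm: Moves the arm, as the interface text tells. Its arguments: {"type":"object","properties":{"plan":{"type":"array"},"grip":{"type":"number"},"squeeze":{"type":"number"}},"required":["plan"]}

```bash
mkdir -p pics
cat > h.py <<'E'
import numpy as np, cv2
from workcell import ctrl
def look(cam,fn=None):
    m=ctrl.camera_model(cam); p,d=ctrl.read_camera(cam)
    if fn: cv2.imwrite('pics/'+fn,p)
    return p,d,m
def cloud(d,m):
    v,u=np.mgrid[0:d.shape[0],0:d.shape[1]]
    K=m['mtx'];r=np.stack([(u-K[0,2])/K[0,0]*d,(v-K[1,2])/K[1,1]*d,d],-1)
    X=(r-m['t'])@np.array(m['R']); X[d<=0]=np.nan
    return X
def w(m,at): return (np.array(at)-m['t'])@np.array(m['R'])
E
python3 - <<'E'
from h import *
np.set_printoptions(precision=4,suppress=True)
s=ctrl.sense();print(s['time'],s['ee_pos'],s['tcp_rot'],s['opening'])
for c in('top','side'):
    p,d,m=look(c,c+'1.png'); np.savez(c+'1.npz',X=cloud(d,m))
    print(c,m['mtx'].tolist(),-np.array(m['R']).T@m['t'])
    for q in('cup','vase','coaster','zero_key_top','scale','riser','board','flask','bud_vase','dish','pot'):
        for r in ctrl.recognise(c,q):
            x=w(m,r['at']);pp=m['mtx']@np.array(r['at']);print(q,round(r['confidence'],2),x,(pp[:2]/pp[2]).astype(int))
E
```

```text
0.0 [0.2705 0.5629 0.2415] [-1.4592  1.5692 -1.9071] 0.08520024691157958
top [[509.4203330829006, 0.0, 326.550473655608], [0.0, 509.4203330829006, 202.91220176784205], [0.0, 0.0, 1.0]] [0.4386 0.059  1.5302]
cup 0.73 [ 0.5427 -0.3609  0.0583] [466 217]
cup 0.62 [ 0.6461 -0.0494  0.0745] [359 181]
vase 0.74 [0.3597 0.1084 0.0688] [304 282]
vase 0.67 [0.8096 0.0796 0.0722] [314 126]
vase 0.65 [0.6821 0.3707 0.0677] [214 170]
coaster 0.7 [ 0.4352 -0.334   0.0219] [455 254]
scale 0.6 [ 0.5746 -0.0101  0.049 ] [345 207]
scale 0.48 [ 0.4967 -0.0719  0.0594] [367 233]
riser 0.8 [0.6085 0.1526 0.0537] [289 195]
riser 0.33 [ 0.7368 -0.2024  0.0476] [410 152]
board 0.66 [ 0.5013 -0.3392  0.0143] [455 232]
board 0.4 [0.6113 0.153  0.0544] [289 194]
flask 0.62 [0.3502 0.2427 0.065 ] [257 285]
bud_vase 0.75 [ 0.7345 -0.2027  0.0485] [410 152]
dish 0.75 [ 0.8047 -0.0823  0.0178] [368 132]
dish 0.46 [0.6062 0.1787 0.119 ] [278 193]
pot 0.82 [0.5309 0.423  0.0585] [195 222]
side [[390.94493583586427, 0.0, 321.2673330523446], [0.0, 390.94493583586427, 190.25414925115766], [0.0, 0.0, 1.0]] [ 0.3248 -0.5493  0.8277]
cup 0.87 [ 0.5462 -0.3491  0.0602] [388 338]
cup 0.75 [ 0.642  -0.057   0.1035] [365 201]
vase 0.98 [0.3592 0.0796 0.0644] [237 206]
vase 0.62 [0.8096 0.0623 0.064 ] [399 159]
coaster 0.6 [ 0.4318 -0.3441  0.0195] [332 366]
coaster 0.38 [ 0.5629 -0.0465  0.0492] [332 221]
zero_key_top 0.65 [ 0.4958 -0.0756  0.0567] [311 238]
scale 0.74 [ 0.5654 -0.0469  0.0506] [333 221]
riser 0.56 [0.5818 0.1258 0.0509] [313 171]
board 0.6 [ 0.5056 -0.3788  0.0149] [374 368]
flask 0.86 [0.3454 0.2321 0.0544] [218 169]
bud_vase 0.93 [ 0.7355 -0.2302  0.0453] [434 259]
dish 0.73 [ 0.8056 -0.0705  0.0183] [421 206]
pot 0.76 [0.5256 0.4038 0.0549] [262 115]
pot 0.16 [ 0.6408 -0.0549  0.1041] [364 200]
```

View pics/top1.png

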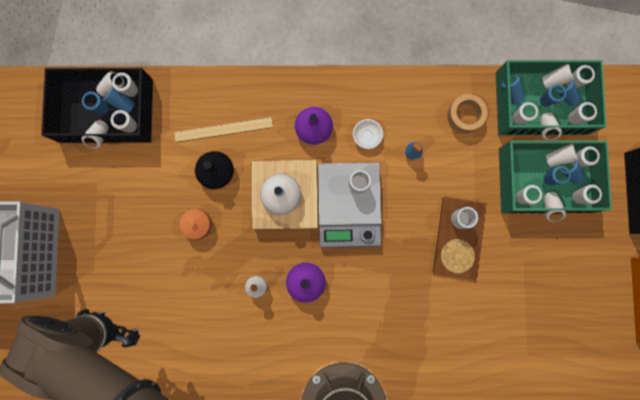

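View pics/side1.png

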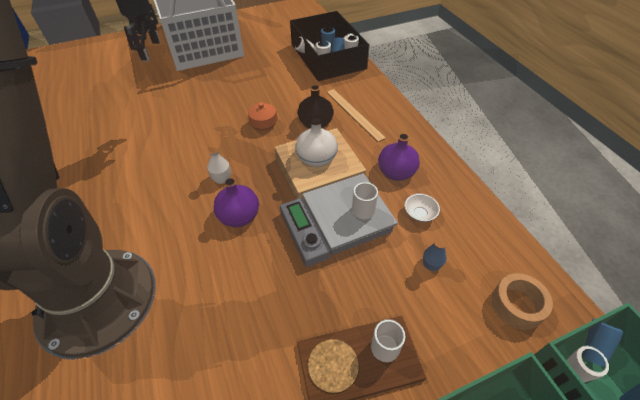

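The white vase is on the block at top px (280,193). Purple look-alikes are at (306,282) and (314,126), a black one at (214,170). The cup on the pan is at (360,181), cup_b at (466,217), the coaster at (457,256) and the key at (368,236). Next I measure from depth and confirm with one crop.

Run:
```python
from h import *
from scipy.optimize import least_squares
np.set_printoptions(precision=4,suppress=True)
p=cv2.imread('pics/top1.png')
cv2.imwrite('pics/crop1.png',cv2.resize(p[140:290,180:400],None,fx=3.5,fy=3.5,interpolation=cv2.INTER_CUBIC))
T=np.load('top1.npz')['X'];S=np.load('side1.npz')['X']
def sel(X,x0,x1,y0,y1,z0,z1):
    Q=X.reshape(-1,3);k=(Q[:,0]>x0)&(Q[:,0]<x1)&(Q[:,1]>y0)&(Q[:,1]<y1)&(Q[:,2]>z0)&(Q[:,2]<z1);return Q[k]
def rect(n,Q):
    r=cv2.minAreaRect((Q[:,:2]*1000).astype(np.float32));print(n,len(Q),r,'medz',np.median(Q[:,2]), 'bbox',Q.min(0),Q.max(0))
def circ(n,Q,r=None):
    c,rr=cv2.minEnclosingCircle((Q[:,:2]*1000).astype(np.float32));print(n,len(Q),np.array(c),rr,'mean',Q.mean(0),Q[:,2].max())
for nm,X in(('T',T),('S',S)):
    print(nm)
    rect('pan+riser',sel(X,.46,.76,-.17,.29,.044,.058))
    rect('pan',sel(X,.53,.72,-.17,.05,.046,.0515) )
    rect('riserF',sel(X,.48,.76,.055,.29,.046,.058))
    rect('board',sel(X,.36,.65,-.45,-.25,.010,.025))
    circ('cup rim',sel(X,.58,.72,-.12,.03,.12,.14))
    circ('cup_b rim',sel(X,.48,.62,-.43,-.28,.088,.105))
    circ('vase top',sel(X,.5,.7,.1,.26,.165,.19))
    Q=sel(X,.48,.75,.08,.28,.08,.17);f=least_squares(lambda a:np.hypot(Q[:,0]-a[0],Q[:,1]-a[1])[abs(Q[:,2]-.092)<.008]-.0575,[.605,.17],loss='soft_l1',f_scale=.003);print('vase belly',f.x,abs(f.fun).mean())
    circ('key',sel(X,.46,.53,-.12,-.03,.055,.066))
# coaster by colour
hsv=cv2.cvtColor(p,cv2.COLOR_BGR2HSV)
k=(T[...,0]>.37)&(T[...,0]<.5)&(T[...,1]<-.26)&(T[...,1]>-.42)&(hsv[...,2]>130)
circ('coaster',T[k])
```

```text
T
pan+riser 6463 ((593.3765258789062, 76.95906066894531), (381.9217834472656, 242.54312133789062), 87.9300765991211) medz 0.05049678566209273 bbox [ 0.467  -0.1111  0.044 ] [0.7155 0.2642 0.058 ]
pan 1774 ((619.6401977539062, -30.666473388671875), (160.9378662109375, 177.73793029785156), 89.7945785522461) medz 0.04888554671416789 bbox [ 0.5305 -0.111   0.046 ] [0.7083 0.05   0.0515]
riserF 3166 ((606.1969604492188, 160.1344757080078), (209.0086669921875, 218.16015625), 89.7148666381836) medz 0.05131632625253786 bbox [0.4966 0.0551 0.046 ] [0.7154 0.2642 0.058 ]
board 2807 ((483.7735900878906, -365.8661804199219), (165.37245178222656, 230.0565643310547), 81.46748352050781) medz 0.01655090901366926 bbox [ 0.3656 -0.4352  0.01  ] [ 0.607  -0.2682  0.025 ]
cup rim 102 [643.4514 -46.7217] 29.1429500579834 mean [ 0.6441 -0.0474  0.129 ] 0.1387869640843199
cup_b rim 101 [ 542.2566 -351.1638] 29.998592376708984 mean [ 0.5431 -0.3508  0.0941] 0.1012157441224963
vase top 55 [611.7375 176.6784] 11.328621864318848 mean [0.6111 0.1774 0.1795] 0.18569146494136318
vase belly [0.6119 0.178 ] 0.00499
[... 735 characters left out ...]
, (131.02508544921875, 230.32936096191406), 80.98957824707031) medz 0.014627263031923852 bbox [ 0.3675 -0.4322  0.01  ] [ 0.61   -0.2702  0.025 ]
cup rim 188 [643.2828 -46.5852] 30.281330108642578 mean [ 0.6439 -0.0491  0.126 ] 0.1316683537597638
cup_b rim 243 [ 542.1959 -352.7305] 29.300655364990234 mean [ 0.5413 -0.3535  0.0928] 0.09735591200446327
vase top 69 [610.5731 175.1981] 15.102649688720703 mean [0.6093 0.1729 0.1755] 0.1804427339042715
vase belly [0.6118 0.1788] 0.0013253416102733762
key 80 [494.2931 -72.9995] 12.771092414855957 mean [ 0.4955 -0.0738  0.0578] 0.06082845949606315
coaster 1289 [ 435.1211 -339.5278] 101.1041488647461 mean [ 0.4308 -0.3319  0.0139] 0.03093264010418345
```

View pics/crop1.png

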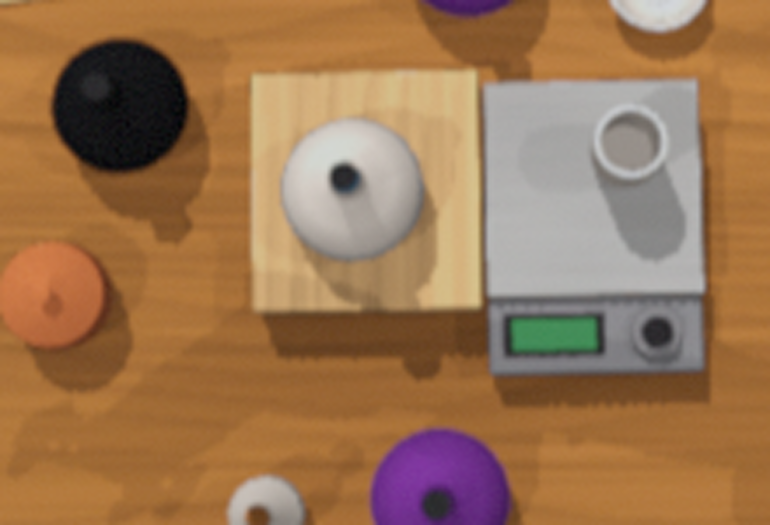

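The crop confirms the white porcelain vase on the block; the purple and black ones are decoys. I'll refine the coaster and pan centres from pixels.

Run:
```python
from h import *
np.set_printoptions(precision=4,suppress=True)
def at(cam,u,v,z):
    m=ctrl.camera_model(cam);R=np.array(m['R']);C=-R.T@m['t'];r=R.T@np.linalg.inv(m['mtx'])@[u,v,1];return (C+r*(z-C[2])/r[2])
for c,box in(('top',(435,480,232,280)),('side',(300,365,330,398))):
    p=cv2.imread(f'pics/{c}1.png');h=cv2.cvtColor(p,cv2.COLOR_BGR2HSV);u0,u1,v0,v1=box
    k=np.zeros(p.shape[:2],np.uint8);k[v0:v1,u0:u1]=(h[v0:v1,u0:u1,2]>145)&(h[v0:v1,u0:u1,1]>60)
    n,l,s,ce=cv2.connectedComponentsWithStats(k);i=1+s[1:,4].argmax()
    cn=max(cv2.findContours((l==i).astype(np.uint8),0,2)[0],key=len);e=cv2.fitEllipse(cn);print(c,s[i],e,at(c,*e[0],.02))
    k=((h[...,1]<45)&(h[...,2]>70)).astype(np.uint8)
f=lambda u,v:(180+(u+.5)/3.5-.5,140+(v+.5)/3.5-.5)
for n,q,z in(('pan',[(485,83),(697,80),(704,295),(487,297)],.05),('riser',[(252,73),(476,69),(481,307),(253,312)],.052),('key',[(657,332)],.06)):
    P=np.array([at('top',*f(*a),z) for a in q]);print(n,P.mean(0),P[:,:2].tolist())
```

```text
top [441 239  34  35 855] ((456.93072509765625, 256.22076416015625), (31.170616149902344, 33.956947326660156), 131.890869140625) [ 0.4299 -0.3393  0.02  ]
side [ 308  339   48   53 1903] ((331.59637451171875, 365.2089538574219), (45.47431564331055, 53.257904052734375), 176.96536254882812) [ 0.43   -0.3416  0.02  ]
pan [ 0.6148 -0.021   0.05  ] [[0.7041823830897553, 0.0692312681942303], [0.7060057497186674, -0.10922385820610733], [0.5248386511040362, -0.11216757938788943], [0.5241070097704524, 0.06829678597321966]]
riser [0.6143 0.1692 0.052 ] [[0.713128499938535, 0.2646885378732432], [0.7157705515514623, 0.07673111974235858], [0.5157198262633027, 0.07329278585545237], [0.5125642372954458, 0.26205787209996406]]
key [ 0.4939 -0.0717  0.06  ] [[0.49393719170411543, -0.07174042893710966]]
```

move_arm:
  plan:
    - [3.1,-5.1,0,0,0,2.2]
    - [6.2,-10.2,0,0,0,4.3]
    - [9.3,-15.3,0,0,0,6.4]
    - [12.4,-20.3,0,0,0,8.6]
    - [15.5,-25.4,0,0,0,10.7]
    - [18.6,-30.5,0,0,0,12.8]
    - [21.8,-35.6,0,0,0,15]
    - [24.9,-40.7,0,0,0,17.1]
    - [28,-45.7,0,0,0,19.3]
    - [31.1,-50.8,0,0,0,21.4]
    - [34.2,-55.9,0,0,0,23.6]
    - [37.3,-61,0,0,0,25.7]
  grip: 100

```text
time: 2.7
ee_pos: [0.6446, -0.0481, 0.2425]
tcp_rot: [0.617, 1.57, 0.619]
contact_force: [0.1, 0.4, -0.2]
opening: 0.0854
```

move_arm:
  plan:
    - [0,0,-4,0,0,0]
    - [0,0,-8,0,0,0]
    - [0,0,-12,0,0,0]
    - [0,0,-14.7,0,0,0]
    - [0,0,-14.7,0,0,0]
    - [0,0,-14.7,0,0,0]

```text
time: 3.45
ee_pos: [0.6444, -0.0467, 0.0965]
tcp_rot: [-0.027, 1.569, -0.026]
contact_force: [-0.4, 0.0, 0.4]
opening: 0.0854
```

move_arm:
  plan:
    - [0,0,0,0,0,0]
    - [0,0,0,0,0,0]
    - [0,0,0,0,0,0]
    - [0,0,0,0,0,0]
    - [0,0,0,0,0,0]
    - [0,0,0,0,0,0]
    - [0,0,0,0,0,0]
    - [0,0,0,0,0,0]
  grip: 40
  squeeze: 25

```text
time: 4.45
ee_pos: [0.6445, -0.0466, 0.0969]
tcp_rot: [0.071, 1.568, 0.072]
contact_force: [-1.0, 0.1, 5.8]
opening: 0.0584
```

move_arm:
  plan:
    - [0,0,1,0,0,0]
    - [0,0,3.5,0,0,0]
    - [0,0,6.5,0,0,0]
    - [0,0,9,0,0,0]
    - [-2,-3,10,0,0,0]
    - [-5.5,-7.5,10,0,0,0]
    - [-9,-12.5,10,0,0,0]
    - [-12.6,-17.4,10,0,0,0]
    - [-16.2,-22.4,10,0,0,0]
    - [-19,-26.5,10,0,0,0]
    - [-20.7,-28.6,10,0,0,0]
    - [-21.2,-29.2,10,0,0,0]

```text
time: 5.95
ee_pos: [0.4302, -0.3403, 0.196]
tcp_rot: [-1.164, 1.57, -1.166]
contact_force: [0.5, 0.2, -1.8]
opening: 0.0584
```

Run:
```python
from h import *
np.set_printoptions(precision=4,suppress=True)
s=ctrl.sense();print(s['ee_pos'],s['contact_force'],s['opening'])
p,d,m=look('wrist','wrist1.png')
for q in('coaster','cup'):
    for r in ctrl.recognise('wrist',q): print(q,r['confidence'],w(m,r['at']))
p2,d2,m2=look('side','side2.png')
X=cloud(d2,m2)
k=(X[...,0]>.38)&(X[...,0]<.48)&(X[...,1]>-.39)&(X[...,1]<-.28)&(X[...,2]>.145)&(X[...,2]<.19);print('cup in air',np.nanmin(X[k],0),np.nanmax(X[k],0))
cv2.imwrite('pics/mix2.png',np.hstack([cv2.resize(p,(400,250)),cv2.resize(p2,(400,250))]))
```

```text
[ 0.4302 -0.3403  0.196 ] [ 0.5179  0.1647 -1.7531] 0.05838855236265531
coaster 0.92 [ 0.421  -0.3378  0.0211]
cup 0.89 [ 0.4413 -0.3402  0.2113]
cup in air [ 0.404  -0.3743  0.1505] [ 0.443  -0.3124  0.1899]
```

View pics/mix2.png

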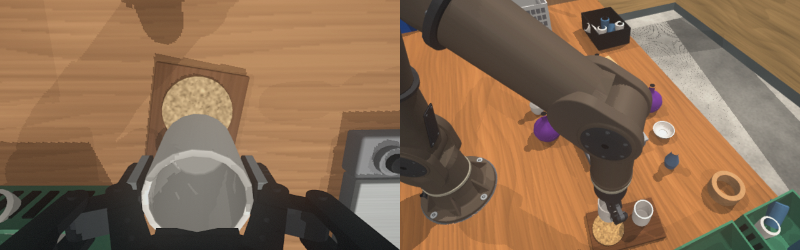

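The cup is held upright, and the coaster (wrist view around (200,100)) is straight below it. Lowering gently.

move_arm:
  plan:
    - [0.2,0.1,-3.5,0,0,0]
    - [0.2,0.1,-7,0,0,0]
    - [0.2,0.1,-10,0,0,0]
    - [0.2,0.1,-11.8,0,0,0]
    - [0.2,0.1,-12.3,0,0,0]
    - [0.2,0.1,-12.6,0,0,0]
    - [0.2,0.1,-12.6,0,0,0]
    - [0.2,0.1,-12.6,0,0,0]

```text
time: 7.15
ee_pos: [0.4341, -0.3378, 0.07]
tcp_rot: [-0.463, 1.57, -0.462]
contact_force: [0.8, -0.5, -1.3]
opening: 0.0583
```

move_arm:
  plan:
    - [0,0,-0.1,0,0,0]
    - [0,0,-0.2,0,0,0]
    - [0,0,-0.3,0,0,0]
    - [0,0,-0.3,0,0,0]

```text
time: 7.65
ee_pos: [0.4337, -0.3377, 0.0668]
tcp_rot: [0.119, 1.57, 0.12]
contact_force: [-2.3, 2.0, 5.7]
opening: 0.0586
```

Contact (about +7 N upward). Release and rise.

move_arm:
  plan:
    - [0,0,0,0,0,0]
    - [0,0,0,0,0,0]
    - [0,0,0,0,0,0]
    - [0,0,0,0,0,0]
    - [0,0,0,0,0,0]
    - [0,0,2,0,0,0]
    - [0,0,5,0,0,0]
    - [0,0,9,0,0,0]
    - [0,0,13,0,0,0]
    - [0,0,13,0,0,0]
  grip: 100

```text
time: 8.9
ee_pos: [0.4351, -0.3388, 0.1994]
tcp_rot: [-0.525, 1.565, -0.525]
contact_force: [0.6, 0.6, -1.1]
opening: 0.0858
```

Run:
```python
from h import *
np.set_printoptions(precision=4,suppress=True)
s=ctrl.sense();print(s['ee_pos'],s['contact_force'],s['opening'])
p,d,m=look('wrist','wrist3.png');X=cloud(d,m)
for q in('coaster','cup','zero_key_top'):
    for r in ctrl.recognise('wrist',q): print(q,r['confidence'],w(m,r['at']))
k=(X[...,0]>.38)&(X[...,0]<.48)&(X[...,1]>-.39)&(X[...,1]<-.28)&(X[...,2]>.09)&(X[...,2]<.11);Q=X[k];print('cup rim',Q.min(0),Q.max(0),np.median(Q,0),cv2.minEnclosingCircle((Q[:,:2]*1000).astype(np.float32)))
```

```text
[ 0.4351 -0.3388  0.1994] [ 0.5781  0.6197 -1.0713] 0.08583470538371057
coaster 0.84 [ 0.4122 -0.344   0.0249]
cup 0.85 [ 0.5438 -0.3494  0.0717]
cup 0.61 [ 0.4463 -0.3345  0.0664]
zero_key_top 0.89 [ 0.4913 -0.0841  0.0589]
cup rim [ 0.4044 -0.3645  0.09  ] [ 0.4618 -0.3076  0.1024] [ 0.4363 -0.336   0.0995] ((433.1639404296875, -336.0287780761719), 28.8526611328125)
```

View pics/wrist3.png

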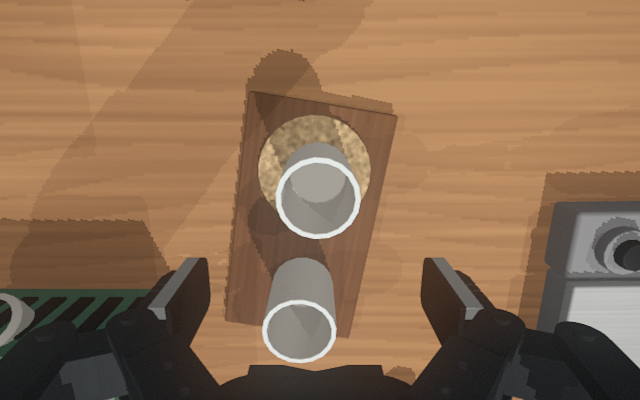

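The cup stands upright on the coaster: rim centre (0.433,-0.336), coaster about (0.431,-0.340). Next the key, with the gripper shut.

move_arm:
  plan:
    - [1,4.5,0,0,0,0]
    - [2,9.5,0,0,0,0]
    - [3,14.5,0,0,0,0]
    - [4,19,0,0,0,0]
    - [5,23.5,0,0,0,0]
    - [5.9,26.5,-2,0,0,0]
    - [5.9,26.5,-6,0,0,0]
    - [5.9,26.5,-9,0,0,0]
    - [5.9,26.5,-10.5,0,0,0]
    - [5.9,26.5,-10.5,0,0,0]
    - [5.9,26.5,-10.5,0,0,0]
  grip: 0

```text
time: 10.48
ee_pos: [0.4932, -0.0728, 0.092]
tcp_rot: [-0.002, 1.57, -0.001]
contact_force: [0.3, -0.5, 0.5]
opening: -0.0001
```

Run:
```python
from h import *
np.set_printoptions(precision=4,suppress=True)
s=ctrl.sense();print(s['ee_pos'],s['contact_force'],s['opening'])
p,d,m=look('side','side4.png');p2,d2,m2=look('wrist')
cv2.imwrite('pics/mix4.png',np.hstack([cv2.resize(p[170:290,240:400],(480,360)),p2[::2,::2]if 0 else cv2.resize(p2,(320,360))]))
```

```text
[ 0.4932 -0.0728  0.092 ] [ 0.2617 -0.5317  0.525 ] -6.202069334858779e-05
```

View pics/mix4.png

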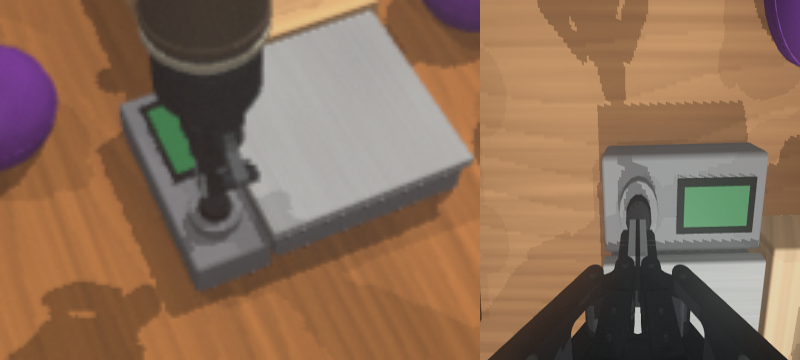

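The fingertips are over the black cap. Press.

move_arm:
  plan:
    - [0.1,0,-1.2,0,0,0]
    - [0.1,0,-2,0,0,0]
    - [0.1,0,-2.4,0,0,0]
    - [0.1,0,-2.6,0,0,0]
    - [0.1,0,-2.7,0,0,0]
    - [0.1,0,-2.7,0,0,0]
    - [0.1,0,-2.7,0,0,0]

```text
time: 11.45
ee_pos: [0.4936, -0.0726, 0.065]
tcp_rot: [0.882, 1.57, 0.883]
contact_force: [-2.8, 0.4, 12.5]
opening: 0.0004
```

move_arm:
  plan:
    - [0,0,1,0,0,0]
    - [0,0,4,0,0,0]
    - [0,0,9,0,0,0]
    - [0,0,15,0,0,0]
    - [0,0,18,0,0,0]
    - [0,0,18,0,0,0]

```text
time: 12.2
ee_pos: [0.4949, -0.0728, 0.2469]
tcp_rot: [0.009, 1.566, 0.01]
contact_force: [-1.0, 0.1, -1.1]
opening: -0.0002
```

Run:
```python
from h import *
np.set_printoptions(precision=4,suppress=True)
s=ctrl.sense();print(s['time'],s['ee_pos'],s['joint_pos'],s['contact_force'])
S=np.load('side1.npz')['X'].reshape(-1,3);r=np.hypot(S[:,0]-.6118,S[:,1]-.1785)
for z in np.arange(.056,.185,.008):
    k=(abs(S[:,2]-z)<.004)&(r<.065);print(round(z,3),k.sum(),np.percentile(r[k],[10,50,90]) if k.sum() else '')
```

```text
12.2 [ 0.4949 -0.0728  0.2469] [-0.0986  0.2221  0.1674  1.8785 -0.043   1.0395  1.6577] [-0.9654  0.1481 -1.1349]
0.056 70 [0.048  0.0572 0.0634]
0.064 18 [0.0504 0.0513 0.0535]
0.072 54 [0.0541 0.0556 0.0564]
0.08 46 [0.0559 0.057  0.0584]
0.088 109 [0.0567 0.0582 0.0595]
0.096 124 [0.0544 0.0561 0.058 ]
0.104 140 [0.0516 0.054  0.0557]
0.112 208 [0.0448 0.0488 0.0523]
0.12 197 [0.0368 0.041  0.0447]
0.128 208 [0.0249 0.031  0.0362]
0.136 91 [0.0167 0.021  0.0244]
0.144 37 [0.0135 0.0157 0.0174]
0.152 25 [0.0126 0.0138 0.0157]
0.16 21 [0.0126 0.0136 0.0156]
0.168 21 [0.0126 0.0136 0.0155]
0.176 47 [0.0042 0.0091 0.0177]
0.184 5 [0.0048 0.0074 0.0093]
```

move_arm:
  plan:
    - [1,2.9,0,0,0,-7.5]
    - [2,5.8,0,0,0,-15]
    - [2.9,8.7,0,0,0,-22.5]
    - [3.9,11.5,0,0,0,-30]
    - [4.9,14.4,0,0,0,-37.5]
    - [5.9,17.3,0,0,0,-45]
    - [6.8,20.2,0,0,0,-52.5]
    - [7.8,23,0,0,0,-60]
    - [8.8,26,0,0,0,-67.5]
    - [9.8,28.8,0,0,0,-75]
    - [10.7,31.7,0,0,0,-82.5]
    - [11.7,34.9,0,0,0,-90]
  grip: 59

```text
time: 13.7
ee_pos: [0.6103, 0.2766, 0.2426]
tcp_rot: [-0.895, 1.568, -2.471]
contact_force: [0.8, -0.2, -0.1]
opening: 0.0504
```

move_arm:
  plan:
    - [0,0,0,-8,0,0]
    - [0,0,0,-15,0,0]
    - [0,0,-3,-15,0,0]
    - [0,0,-6,-15,0,0]
    - [0,0,-6,-15,0,0]

```text
time: 14.32
ee_pos: [0.6086, 0.2755, 0.1807]
tcp_rot: [-0.022, 1.305, -1.592]
contact_force: [-0.2, 0.4, 0.0]
opening: 0.0502
```

Run:
```python
from h import *
from scipy.spatial.transform import Rotation as Ro
np.set_printoptions(precision=4,suppress=True)
s=ctrl.sense();print(s['time'],s['ee_pos'],s['joint_pos'],s['opening']);print(Ro.from_euler('xyz',s['tcp_rot']).as_matrix())
p,d,m=look('side','side5.png');p2,d2,m2=look('top')
X=cloud(d,m).reshape(-1,3)
cv2.imwrite('pics/mix5.png',np.hstack([cv2.resize(p[60:220,220:420],(450,360)),cv2.resize(p2[120:260,200:340],(350,360))]))
```

```text
14.325 [0.6086 0.2755 0.1807] [-0.866   0.6615  0.4238  1.4395 -0.0282  1.2217 -0.4936] 0.0502008018120695
[[-0.0055  1.      0.0022]
 [-0.2626  0.0007 -0.9649]
 [-0.9649 -0.0059  0.2625]]
```

View pics/mix5.png

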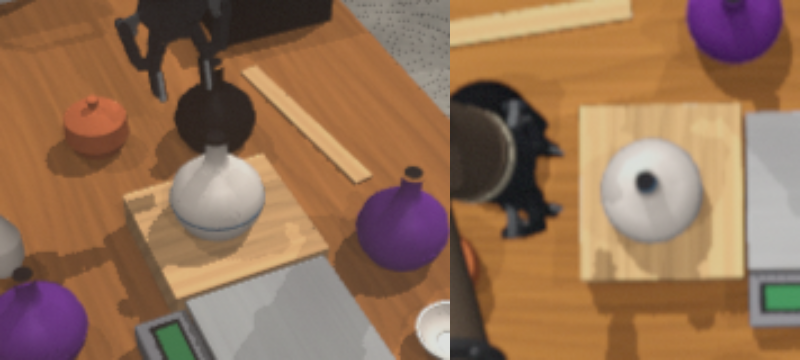

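The fingers are lined up behind the white vase, clear of the black look-alike. Lowering.

move_arm:
  plan:
    - [0.3,-0.6,-2.5,0,0,0]
    - [0.3,-0.6,-5,0,0,0]
    - [0.3,-0.6,-7.5,0,0,0]
    - [0.3,-0.6,-9,0,0,0]
    - [0.3,-0.6,-9.5,0,0,0]
    - [0.3,-0.6,-9.5,0,0,0]
    - [0.3,-0.6,-9.5,0,0,0]

```text
time: 15.3
ee_pos: [0.6143, 0.2706, 0.0903]
tcp_rot: [0.005, 1.31, -1.566]
contact_force: [0.4, -0.9, -0.9]
opening: 0.0506
```

move_arm:
  plan:
    - [0,-0.7,0,0,0,0]
    - [0,-1.4,0,0,0,0]
    - [0,-1.9,0,0,0,0]
    - [0,-2.4,0,0,0,0]
    - [0,-2.9,0,0,0,0]
    - [0,-3.4,0,0,0,0]
    - [0,-3.9,0,0,0,0]
    - [0,-4.4,0,0,0,0]

```text
time: 16.3
ee_pos: [0.6137, 0.2266, 0.0894]
tcp_rot: [0.001, 1.31, -1.569]
contact_force: [-0.6, 3.5, -0.2]
opening: 0.0501
```

```bash
cat > v.py <<'E'
from h import *
from scipy.optimize import least_squares
np.set_printoptions(precision=4,suppress=True)
s=ctrl.sense();print(s['time'],s['ee_pos'],s['contact_force'],s['opening'])
y=s['ee_pos'][1]-.065
def fit(cam,fn=None):
    p,d,m=look(cam,fn);X=cloud(d,m).reshape(-1,3)
    i=X[(abs(X[:,0]-.615)<.1)&(X[:,1]<y+.035)&(X[:,1]>y-.1)&(X[:,2]>.076)&(X[:,2]<.104)]
    g=lambda a:np.hypot(i[:,0]-a[0],i[:,1]-a[1])-.0565
    f=least_squares(g,[.614,y],loss='soft_l1',f_scale=.003);print(cam,len(i),'vase',f.x,np.median(abs(g(f.x))))
    t=X[(np.hypot(X[:,0]-f.x[0],X[:,1]-f.x[1])<.03)&(X[:,2]>.155)&(X[:,2]<.19)]
    print(' neck mean',t.mean(0),'top',np.percentile(t[:,2],95)) if len(t) else 0
    return p
E
python3 -c "
from v import *
fit('side','side6.png');fit('top')"
```

```text
16.3 [0.6137 0.2266 0.0894] [-0.6426  3.4662 -0.185 ] 0.05010217993873038
side 352 vase [0.614 0.164] 0.001276348875506591
 neck mean [0.6107 0.1574 0.1712] top 0.18048310944523313
top 149 vase [0.6141 0.1624] 0.0012578621651654562
 neck mean [0.6128 0.1612 0.1779] top 0.1842022498909027
```

The vase slides upright and centred between the fingers (0.614,0.163). Continuing.

move_arm:
  plan:
    - [0,-0.5,0,0,0,0]
    - [0,-1,0,0,0,0]
    - [0,-1.5,0,0,0,0]
    - [0,-2,0,0,0,0]
    - [0,-2.5,0,0,0,0]
    - [0,-3,0,0,0,0]
    - [0,-3.5,0,0,0,0]
    - [0.1,-4,0,0,0,0]
    - [0.1,-4.5,0,0,0,0]
    - [0.1,-5,0,0,0,0]
    - [0.1,-5.5,0,0,0,0]
    - [0.1,-6,0,0,0,0]

```text
time: 17.9
ee_pos: [0.6146, 0.166, 0.0893]
tcp_rot: [-0.001, 1.309, -1.571]
contact_force: [0.1, 4.8, 0.1]
opening: 0.0503
```

move_arm:
  plan:
    - [0,-0.5,0,0,0,0]
    - [0,-1,0,0,0,0]
    - [0,-1.5,0,0,0,0]
    - [0,-2,0,0,0,0]
    - [0,-2.5,0,0,0,0]
    - [0,-3,0,0,0,0]
    - [0,-3.5,0,0,0,0]
    - [0.1,-4,0,0,0,0]
    - [0.1,-4.5,0,0,0,0]
    - [0.1,-5,0,0,0,0]
    - [0.1,-5.5,0,0,0,0]
    - [0.1,-6,0,0,0,0]

```text
time: 19.4
ee_pos: [0.6157, 0.1061, 0.0893]
tcp_rot: [-0.0, 1.309, -1.57]
contact_force: [-0.1, 3.8, -0.8]
opening: 0.0501
```

```bash
python3 -c "
from v import *
fit('side','side7.png');fit('top')"
```

```text
19.4 [0.6157 0.1061 0.0893] [-0.1214  3.7905 -0.7843] 0.05012614580159658
side 370 vase [0.6163 0.0438] 0.0011019009290881981
 neck mean [0.6133 0.0339 0.1726] top 0.18053753432647465
top 132 vase [0.6158 0.0433] 0.0012892659131283346
 neck mean [0.6149 0.0383 0.1775] top 0.1835522816948387
```

Now at y=0.0435, upright; 6.4 cm remain.

move_arm:
  plan:
    - [0,-0.5,0,0,0,0]
    - [0,-1,0,0,0,0]
    - [0,-1.5,0,0,0,0]
    - [0,-2,0,0,0,0]
    - [0,-2.5,0,0,0,0]
    - [0,-3,0,0,0,0]
    - [0,-3.5,0,0,0,0]
    - [0,-4,0,0,0,0]
    - [0,-4.5,0,0,0,0]
    - [0,-5,0,0,0,0]
    - [0,-5.5,0,0,0,0]
    - [0,-5.9,0,0,0,0]

```text
time: 21.0
ee_pos: [0.6156, 0.0469, 0.0893]
tcp_rot: [-0.001, 1.309, -1.571]
contact_force: [-0.1, 2.6, -1.5]
opening: 0.0504
```

```bash
python3 -c "
from v import *
p=fit('side','side8.png');q=fit('top')
cv2.imwrite('pics/mix8.png',np.hstack([cv2.resize(p[110:270,240:440],(450,360)),cv2.resize(q[140:260,260:400],(350,300)).repeat(1,0) if 0 else cv2.resize(q[140:260,280:400],(350,360))]))"
```

```text
21.0 [0.6156 0.0469 0.0893] [-0.1191  2.6101 -1.4599] 0.05040755040479636
side 383 vase [ 0.6163 -0.0152] 0.0011738422442436544
 neck mean [ 0.6132 -0.0243  0.172 ] top 0.1803478472164445
top 125 vase [ 0.6159 -0.0151] 0.0015532595239420507
 neck mean [ 0.6143 -0.0202  0.1772] top 0.18387088303545415
```

View pics/mix8.png

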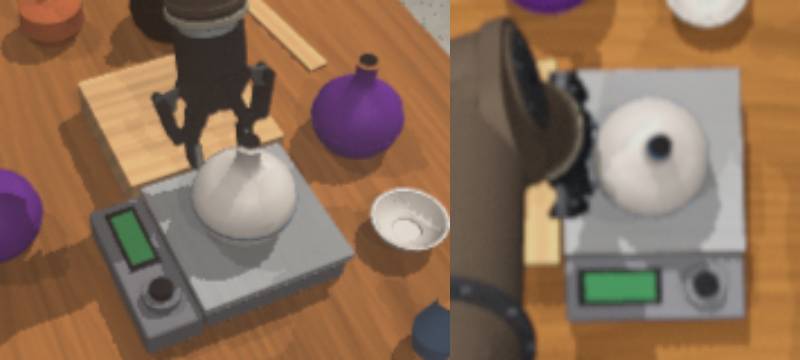

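move_arm:
  plan:
    - [0,-0.3,0,0,0,0]
    - [0,-0.5,0,0,0,0]
    - [0,-0.5,0,0,0,0]
    - [0,0,0,0,0,0]
    - [0,1,0,0,0,0]
    - [0,3,0,0,0,0]
    - [0,6,0,0,0,0]
    - [0,9,3,0,0,0]
    - [0,9,8,0,0,0]
    - [0,9,14,0,0,0]
    - [0,12,18,0,0,0]
    - [0,12,18,0,0,0]

```text
time: 22.6
ee_pos: [0.6167, 0.1725, 0.2725]
tcp_rot: [0.02, 1.313, -1.545]
contact_force: [-0.5, 1.3, -0.6]
opening: 0.0504
```

move_arm:
  plan:
    - [0,3,0,0,0,0]
    - [0,8,0,0,0,0]
    - [0,14,0,0,0,0]
    - [0,18,0,0,0,0]
    - [0,20,0,0,0,0]
    - [0,20,0,0,0,0]

```text
time: 23.35
ee_pos: [0.6141, 0.3703, 0.2667]
tcp_rot: [-0.012, 1.308, -1.578]
contact_force: [0.8, -0.8, -1.0]
opening: 0.0505
```

Run:
```python
import v
from v import *
v.y=-.021
p=fit('side','side9.png');q=fit('top','top9.png')
# step of foot: pan level & cup & key & bystanders
for c in('side','top'):
    P,d,m=look(c);X=cloud(d,m).reshape(-1,3)
    Q=X[(abs(X[:,0]-.432)<.06)&(abs(X[:,1]+.338)<.06)&(X[:,2]>.09)&(X[:,2]<.108)];print(c,'cup rim',cv2.minEnclosingCircle((Q[:,:2]*1000).astype(np.float32)),np.median(Q[:,2]))
    Q=X[np.hypot(X[:,0]-.495,X[:,1]+.073)<.009];print('key z',np.median(Q[:,2]))
    for n in('flask','bud_vase','dish','pot','cup'): print(n,[w(m,r['at']) for r in ctrl.recognise(c,n) if r['confidence']>.5])
cv2.imwrite('pics/mix9.png',np.hstack([cv2.resize(p[110:400,220:460],(380,460)),cv2.resize(q[110:300,270:500],(420,460))]))
```

```text
23.35 [0.6141 0.3703 0.2667] [ 0.7572 -0.7741 -1.0218] 0.05046662333793964
side 406 vase [ 0.6167 -0.0183] 0.0012169889983016796
 neck mean [ 0.6136 -0.0234  0.1707] top 0.17871771126271965
top 147 vase [ 0.6161 -0.0178] 0.0017975675918553216
 neck mean [ 0.6151 -0.0186  0.1771] top 0.18294761354778083
side cup rim ((433.92864990234375, -338.49566650390625), 28.993736267089844) 0.09793501169353933
key z 0.058394223819863963
flask [array([ 0.5475, -0.0664,  0.0491]), array([0.3457, 0.2343, 0.0527])]
bud_vase [array([ 0.7365, -0.2256,  0.0439]), array([ 0.5469, -0.3504,  0.0608])]
dish [array([ 0.8035, -0.0678,  0.0149])]
pot [array([0.5281, 0.4028, 0.0532])]
cup [array([ 0.4391, -0.3328,  0.064 ]), array([ 0.5462, -0.347 ,  0.0621]), array([ 0.8054, -0.0706,  0.0164])]
top cup rim ((432.31964111328125, -336.87066650390625), 29.459774017333984) 0.09785860497107202
key z 0.06015675028227321
flask []
bud_vase [array([ 0.7347, -0.2032,  0.0509])]
dish [array([ 0.553 , -0.0213,  0.0505]), array([ 0.8056, -0.0772,  0.0167])]
pot [array([0.5298, 0.4269, 0.0589])]
cup [array([ 0.5457, -0.3624,  0.0588]), array([ 0.4352, -0.3461,  0.0588])]
```

View pics/mix9.png

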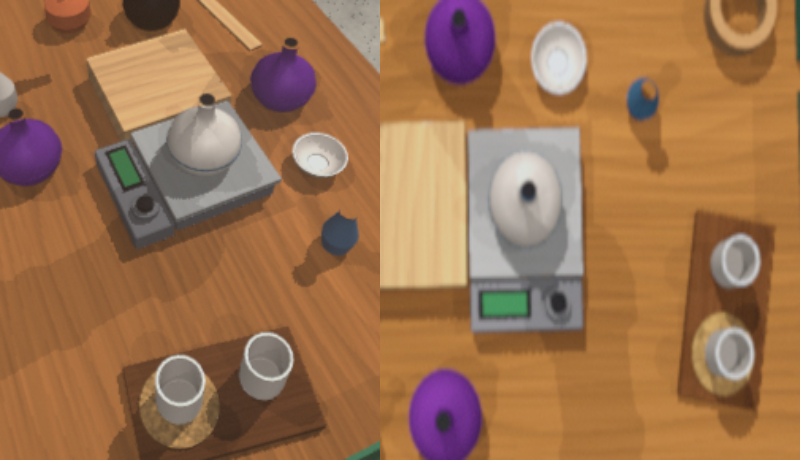

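```bash
python3 -c "
from workcell import ctrl
print(ctrl.close_job())"
```

```text
the job is handed in; nothing more can be done
None
```

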